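# Jack a grinding wheel up three clicks on its ratchet prop

## Robot

A 7-joint arm with a two-finger parallel gripper is mounted at the origin on the work surface. World frame = base frame: x ahead of the robot, y to its left, z up, the work surface at z = 0. Lengths are in m, angles in rad, forces in N, time in s.
With the tool pointing down it reaches from about 0.4 to 0.85 m from the base axis. Payload 4.5 kg.
Tool frame: the origin (TCP) lies midway between the tips of the shut fingers; the grasp point (between the pads) lies 19 mm behind it; z points along the fingers, y is the line along which they close (so a half turn about z gives the same grasp; the last joint's range is limited). The gripper opens to 88 mm and grips with 3 to 60 N. Pads are 18 mm wide; open, the fingers measure 123 mm over their backs; the gripper's body (75 mm by 187 mm) begins 45 mm behind the grasp point.
Start: joints at [1.356, 0.689, -0.195, 1.565, 0.157, 0.902, -0.215], TCP at [0.154, -0.606, 0.239] pointing down, gripper open.
Joint ranges: [-3.01, 3.01], [-0.46, 2.08], [-1.47, 1.51], [0.13, 2.56], [-1, 4.14], [0.04, 2.09], [-2.66, 2.66]. Speed limits (rad/s): [2.57, 2.57, 3.14, 3.14, 3.14, 3.14, 3.14].

## Interface

Orientations are given as a unit quaternion [x, y, z, w].
In Python, from plant import r, eyes, finish_job gives the robot as it stands. The module is installed in compiled form; this text tells all that it offers.
- The arm moves only by the tool move_arm, never from a script. Its argument "motion" is a list of rows, each a list of 7 numbers: the shift along the tool's x, y, z in mm, then the turn, a rotation vector about the tool's x, y, z in degrees, then the closure, from 0 (fully open) to 1 (shut). A call has 1 to 5 rows; each row is the pose to reach, as a shift and turn from the pose commanded when the call began, along the tool's axes at that moment; what a row does not reach only later rows make up. A row lasts 1/8 s, in which the tool goes at most 62.5 mm and 10.7 degrees, less where a joint would pass 70% of its speed; a pose out of reach is approached as far as the arm can. A call with a gripper value outside its range is refused whole. The fingers move at their own pace and stop on an object; "newtons" is the grip in N (left out, the last holds). Time passes only in rows, so rows that repeat a pose let the fingers close. It gives the time, the measured TCP pose, the force, the opening and the grip force at its end, in the units of the state.
- r.get_state(): the state, without advancing time (a new reading comes with each control period).
- eyes.snapshot(name): name is "side" or "top"; returns a dict with "frame" (400x640x3 uint8, red, green, blue), "z_map" (400x640 float32, m along the optical axis (not along the pixel's ray), 0 where there is no reading), "intrinsics" (3x3 intrinsics, pixels), "world_to_cam" (4x4, takes a point from world to camera coordinates). Camera axes: x right, y down, z forward; pixel columns grow to the right and rows downward; lengths in m; the calibration is good to about 2 mm. A picture is of the moment at which its call begins.
- finish_job(): hands the job in; it is judged then, once.
The state is a dict: "clock": time; "q": joint angles; "qd": joint speeds; "joint_torque": joint torques, N m; "tool_pos": TCP position; "eef_rot": TCP orientation; "contact_force": force on the tool from outside, world axes, zero at the start; "moment": the same for the moment, N m; "opening": opening from 0.0 (shut) to 1.0 (fully open); "finger_force": force on a finger pad.
Only numpy, scipy, OpenCV 4.12 (cv2) and the standard library are available. Lean on these libraries where they do the work, as an engineer would, in place of code of your own. Each camera call takes 0.05 s, during which the arm holds its last target. There are 200 camera calls.

## Task

The grinding wheel stands on the platform of the ratchet prop, which is all the way down. Lift the platform (its lip is there to lift it by) exactly three clicks of the pawl, ease it back down until the third notch rests on the pawl (do not let it drop), and let go, with the wheel still standing squarely on the platform and the other things on the bench left alone.

Things in the scene. Friction and masses are not known exactly. Their poses are not given: they have to be found in the camera images.
- jack: Fixed base of the steel ratchet prop: 130 x 120 x 12 mm foot, two upright posts (top at 130 mm) guiding a square column. Origin on the column's axis at bench level; z up, x horizontal from the platform's lip towards the column: the lip, on the -x side, faces the robot's right-hand side (-y) and partly the robot, the pawl is on the opposite side. It does not move in use.
- column (a joint): Lift of the column and platform above the bottom rest, m: 0 = all the way down (the start), at most 0.105. Column and platform weigh 0.3 kg and slide almost freely (about 1 N of friction); where the pawl does not hold it, it falls back.
- platform (a point): Centre of the upper face of the platform, a steel disc 110 mm across and 10 mm thick on top of the column, 160 mm above the bench when down. Four small brass locating pins, 7 mm tall, stand on it. Axes as jack.
- lip (a point): Point under the lifting lip, 90 mm from the column's axis and 5 mm in from the lip's outermost line. The lip is a flat tongue on the platform, opposite the pawl, 100 mm wide, 10 mm thick, outer edge rounded; underside 150 mm above the bench when down, free beneath. Lift it from below, e.g. with closed fingertips tilted 40 degrees from vertical, pointing down and towards the column. Axes as jack.
- pawl_block: Grey block on the posts carrying the sprung pawl; origin on the column's axis at pivot height. Clamped at a new height each time (79 to 99 mm), so the first click comes after 13 to 37 mm of lift: feel for it. Teeth are 18 mm apart. Over some 12 mm before a click the lifting force is a few N higher, then it drops suddenly; within 4 mm more the pawl is safely under the tooth, which cannot go back.
- wheel: Loose grinding wheel on its upright arbor, 0.35 to 0.65 kg: foot 60 mm across standing between the brass pins, wheel disc 100 mm across at 54 to 70 mm above the foot, 100 mm tall in all. Origin at the centre of its underside, z up.
- gauge: Dial gauge on a grey magnetic base (50 x 60 x 55 mm) with a 255 mm post, fixed, beyond the prop. Origin under the centre of the base. Leave alone.
- spare: A second, loose grinding wheel on an arbor, 90 mm across, 100 mm tall, standing on the bench on the prop's +y side. Origin at the centre of its underside. Leave alone.
- collet: Loose steel collet chuck, 50 mm across, 90 mm tall, standing on the bench behind the prop (its +x side). Origin at the centre of its underside. Leave alone.
Things that resemble listed ones, but are neither listed nor needed, are in the scene too. What is shaped like the wheel but red is not meant.

How it is judged:
By the outcome, as a careful person would: the job done as asked, in the order asked, and still so for the second after the job is handed in, with the robot touching nothing.
It also fails if it takes over 58 s, if anything falls off the work surface, if the arm or the gripper's body presses on something with over 40 N, if the wrist force passes 120 N, or if a joint passes its speed limit or range.

## Working session

There is one attempt and no reset: what is moved stays moved. The work goes in short steps, Python scripts to look and compute and a tool call to move; the robot and the scene stay as the last step left them, time stands still between calls to the robot, and variables do not carry over. Pictures are saved under pics/ and viewed, at most 10 in all, crops included, and the job is handed in when it is done.

Besides the shell and the picture viewer there is one more tool, called after "Emit:" as a command line: name --pt "numbers of a row" for each row, then --argument value for the rest. move_arm: Moves the arm, as the interface text tells. Its arguments: {"type":"object","properties":{"motion":{"type":"array","items":{"type":"array","items":{"type":"number"}}},"newtons":{"type":"number"}},"required":["motion"]}

```bash
mkdir -p pics
python3 - <<'E'
from plant import r, eyes
import cv2,numpy as np
for n in("side","top"):
    s=eyes.snapshot(n); cv2.imwrite(f"pics/{n}0.png",s["frame"][...,::-1]); np.savez(f"{n}0.npz",**s)
    print(n,s["intrinsics"],s["world_to_cam"])
st=r.get_state();print(st["tool_pos"],st["eef_rot"],st["contact_force"],st["clock"])
E
```

```text
side [[406.21696109   0.         313.66146259]
 [  0.         406.21696109 200.81018917]
 [  0.           0.           1.        ]] [[-0.70731853 -0.70676439  0.01358654  0.47813371]
 [-0.44638514  0.43166693 -0.78383925  0.2751242 ]
 [ 0.54812481 -0.56048885 -0.62081514  0.48525462]
 [ 0.          0.          0.          1.        ]]
top [[428.7571169    0.         321.09087061]
 [  0.         428.7571169  184.58334323]
 [  0.           0.           1.        ]] [[ 0.02288522 -0.99877519  0.04386777  0.09274998]
 [-0.99606074 -0.02653918 -0.0846089   0.58793452]
 [ 0.08566949 -0.04175867 -0.99544812  0.80717477]
 [ 0.          0.          0.          1.        ]]
[ 0.15371797 -0.60521923  0.23798809] [ 9.92267024e-01  1.24118706e-01 -1.68909812e-04 -8.19452467e-04] [-0.00568011 -0.38313883 -0.78303724] 0.1
```

View pics/side0.png

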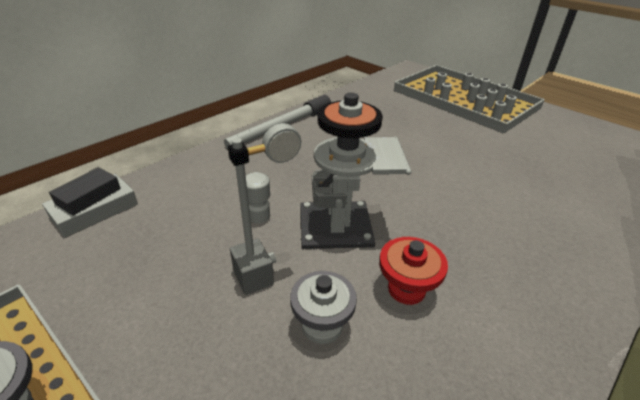

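View pics/top0.png

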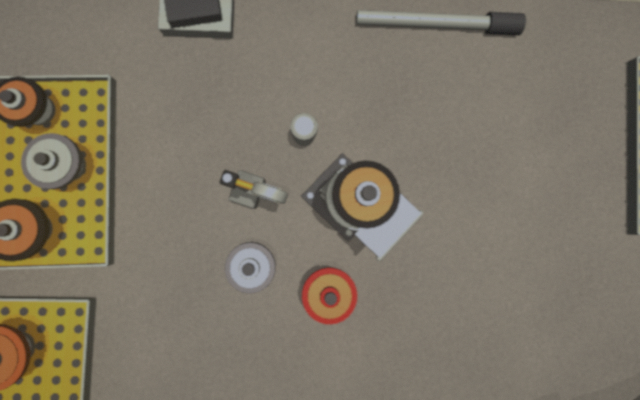

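The side view shows the prop at about (340,200) with the wheel on it at (350,115). The gauge is at (250,260), the collet at (258,195), the spare at (323,305) and the red wheel at (410,265). In the top view the wheel is at (368,193), and a pale plate at (390,225) may be the lip or something lying on the bench. I'll measure next.

```bash
cat > h.py <<'E'
import numpy as np
def cloud(s):
    z=s["z_map"].astype(float);K=s["intrinsics"];v,u=np.mgrid[:400,:640]
    P=np.stack([(u-K[0,2])/K[0,0]*z,(v-K[1,2])/K[1,1]*z,z],-1)
    T=s["world_to_cam"];W=(P-T[:3,3])@T[:3,:3]
    W[z==0]=np.nan
    return W
E
python3 - <<'E'
import numpy as np,cv2;from h import cloud
np.set_printoptions(precision=4,suppress=True)
t=dict(np.load("top0.npz"));s=dict(np.load("side0.npz"))
W=cloud(t);S=cloud(s)
for n,C in(("top",W),("side",S)):
    T=(t if n=="top" else s)["world_to_cam"]; print(n,"cam",-T[:3,:3].T@T[:3,3])
for u,v in[(390,225),(410,215),(380,250),(368,193),(350,195),(333,205),(343,160),(310,195),(350,232),(303,127),(330,297),(249,267),(247,190)]:print("top",u,v,W[v,u])
for u,v in[(390,155),(345,155),(320,155),(350,100),(340,240),(322,185)]:print("side",u,v,S[v,u])
for n,C,z0,z1 in(("top",W,.135,.168),("top",W,.205,.24),("side",S,.155,.163),("top",W,.006,.018)):
    for P in[C[(C[...,2]>z0)&(C[...,2]<z1)&(abs(C[...,0]-.52)<.17)&(abs(C[...,1]+.0)<.22)]]:
        if len(P):
            print(n,z0,len(P),P.min(0),P.max(0),np.median(P,0)); c,sz,a=cv2.minAreaRect(P[:,:2].astype(np.float32)*1000); print(c,sz,a)
E
```

```text
top cam [0.5143 0.1419 0.8492]
side cam [0.195  0.4911 0.5104]
top 390 225 [0.5112 0.     0.1587]
top 410 215 [ 0.5281 -0.0324  0.1593]
top 380 250 [0.4708 0.0157 0.1577]
top 368 193 [0.5552 0.0518 0.2589]
top 350 195 [0.5535 0.0738 0.2314]
top 333 205 [0.5412 0.093  0.1593]
top 343 160 [0.6356 0.0651 0.0165]
top 310 195 [0.565  0.1282 0.0181]
top 350 232 [0.4952 0.0486 0.0144]
top 303 127 [0.6827 0.145  0.0893]
top 330 297 [0.3856 0.0908 0.1013]
top 249 267 [0.4336 0.2311 0.099 ]
top 247 190 [0.5677 0.2428 0.0736]
side 390 155 [0.5018 0.0021 0.1612]
side 345 155 [0.5393 0.071  0.174 ]
side 320 155 [0.5799 0.0848 0.1617]
side 350 100 [0.5505 0.055  0.2567]
side 340 240 [0.5244 0.0861 0.0114]
side 322 185 [0.5801 0.0776 0.0981]
top 0.135 2085 [ 0.4547 -0.0546  0.1502] [0.6068 0.1044 0.1631] [0.5081 0.0081 0.159 ]
(542.4945068359375, 34.445404052734375) (149.5706329345703, 108.99626922607422) 47.90422058105469
top 0.205 3199 [ 0.5064 -0.0005  0.2138] [0.606  0.22   0.2399] [0.5548 0.053  0.2304]
(543.21875, 105.85157012939453) (98.90444946289062, 214.13369750976562) 12.85732650756836
side 0.155 2258 [ 0.4542 -0.0563  0.155 ] [0.6108 0.1021 0.163 ] [0.5223 0.0323 0.1612]
(542.0818481445312, 32.16090393066406) (148.2863006591797, 109.97625732421875) 47.952354431152344
top 0.006 1198 [0.4775 0.0364 0.0063] [0.6787 0.2165 0.0179] [0.5639 0.096  0.0113]
(588.4961547851562, 95.23414611816406) (201.32070922851562, 136.87635803222656) 56.508792877197266
```

```bash
cat >> h.py <<'E'
from scipy.spatial.transform import Rotation as R
a=np.radians(47.9); d=np.array([np.cos(a),np.sin(a),0]); k=np.array([0,0,1.]); AX=np.array([.5557,.0482,0])
def goal(rad,z,tilt):
    t=np.radians(tilt); x=np.cos(t)*d+np.sin(t)*k; zz=np.sin(t)*d-np.cos(t)*k
    return AX-rad*d+z*k, R.from_matrix(np.c_[x,np.cross(zz,x),zz])
def step(st,rad,z,tilt):
    p,Q=goal(rad,z,tilt); Q0=R.from_quat(st["eef_rot"])
    return np.round(Q0.inv().apply(p-st["tool_pos"])*1000,1), np.round((Q0.inv()*Q).as_rotvec(degrees=True),1)
def where(st):
    p=np.array(st["tool_pos"])-AX; z=R.from_quat(st["eef_rot"]).apply([0,0,1])
    return dict(t=st["clock"],rad=round(-1e3*p@d,1),lat=round(1e3*p@np.cross(k,d),1),z=round(p[2]*1e3,1),tilt=np.degrees(np.arccos(-z[2])).round(1),F=np.round(st["contact_force"],1))
E
python3 - <<'E'
from plant import r; from h import *
st=r.get_state();print(where(st),step(st,170,.13,45),step(st,400,.2,45))
E
```

```text
{'t': 0.1, 'rad': np.float64(754.3), 'lat': np.float64(-139.8), 'z': np.float64(238.0), 'tilt': np.float64(0.1), 'F': array([-0. , -0.4, -0.8])} (array([-1.409799e+05,  9.364180e+04, -2.960000e+01]), array([ 13.1,  43.7, -31.9])) (array([-3.324623e+05,  2.210562e+05, -2.870000e+02]), array([ 13.1,  43.7, -31.9]))
```

Run:
```python
from plant import r; from h import *
st=r.get_state();print(step(st,.17,.13,45),step(st,.40,.2,45))
```

```text
(array([ 409. , -439.9,  108.7]), array([ 13.1,  43.7, -31.9])) (array([ 217.5, -312.6,   38.5]), array([ 13.1,  43.7, -31.9]))
```

Emit:
move_arm --pt "35 -45 5 2 7 -5 1" --pt "75 -105 12 5 16 -12 1" --pt "115 -165 20 8 25 -19 1" --pt "155 -225 28 10 34 -25 1" --pt "190 -270 34 13.1 43.7 -31.9 1" --newtons 20

```text
clock: 0.72
tool_pos: [0.2619, -0.3189, 0.2076]
eef_rot: [0.861, 0.361, 0.329, -0.144]
contact_force: [1.1, -0.3, -1.1]
opening: 0.454
finger_force: 0.0
```

Run:
```python
from plant import r; from h import *
st=r.get_state();print(where(st),st["q"],st["opening"],step(st,.17,.13,45),step(st,.17,.13,55))
```

```text
{'t': 0.725, 'rad': np.float64(469.4), 'lat': np.float64(-28.1), 'z': np.float64(207.6), 'tilt': np.float64(42.1), 'F': array([ 1.1, -0.3, -1.1])} [ 1.73296385  0.83419271 -0.8223643   2.04949205 -0.20008056  0.68948258
  0.43048659] 0.45445570130803176 (array([169. , -38.6, 257.6]), array([ 1. ,  2.9, -2. ])) (array([169. , -38.6, 257.6]), array([ 1.2, 12.9, -1.9]))
```

Emit:
move_arm --pt "25 -5 45 0 0 0 1" --pt "60 -12 95 0 0 0 1" --pt "95 -20 145 0 0 0 1" --pt "115 -25 180 0 0 0 1" --pt "120 -28 190 0 0 0 1"

```text
clock: 1.35
tool_pos: [0.3919, -0.1481, 0.15]
eef_rot: [0.86, 0.364, 0.326, -0.15]
contact_force: [-1.1, -0.9, -0.2]
opening: 0.007
finger_force: 0.0
```

Emit:
move_arm --pt "0 0 0 0 0 0 1" --pt "0 0 0 0 0 0 1" --pt "0 0 0 0 0 0 1"

```text
clock: 1.72
tool_pos: [0.3914, -0.1526, 0.15]
eef_rot: [0.861, 0.361, 0.326, -0.146]
contact_force: [0.4, -0.1, 0.7]
opening: 0.005
finger_force: 0.0
```

Run:
```python
from plant import r; from h import *
st=r.get_state();print(where(st),st["q"],st["opening"],step(st,.15,.12,45),step(st,.15,.12,55))
```

```text
{'t': 1.725, 'rad': np.float64(259.2), 'lat': np.float64(-12.7), 'z': np.float64(150.0), 'tilt': np.float64(41.9), 'F': array([ 0.4, -0.1,  0.7])} [ 1.32401523  0.95448119 -0.91418097  2.34832822 -0.673827    0.04325468
  0.5933446 ] 0.004995738780908354 (array([ 60.6, -16.2,  95.1]), array([ 0.7,  3.1, -2.2])) (array([ 60.6, -16.2,  95.1]), array([ 0.9, 13.1, -2.1]))
```

Emit:
move_arm --pt "15 -4 23 0 0 0 1" --pt "30 -8 47 0 0 0 1" --pt "45 -12 71 0 0 0 1" --pt "61 -16 95 0 0 0 1" --pt "61 -16 95 0 0 0 1"

```text
clock: 2.35
tool_pos: [0.4705, -0.0949, 0.1438]
eef_rot: [0.857, 0.372, 0.312, -0.17]
contact_force: [-0.5, -0.6, -0.4]
opening: 0.003
finger_force: 0.0
```

Emit:
move_arm --pt "0 0 0 0 0 0 1" --pt "0 0 0 0 0 0 1"

```text
clock: 2.6
tool_pos: [0.4682, -0.0964, 0.1431]
eef_rot: [0.858, 0.371, 0.311, -0.17]
contact_force: [-0.8, -0.0, 0.3]
opening: 0.006
finger_force: 0.0
```

Run:
```python
from plant import r; from h import *
st=r.get_state();print(where(st),st["q"],st["opening"],step(st,.12,.12,42),step(st,.09,.12,42))
```

```text
{'t': 2.6, 'rad': np.float64(166.0), 'lat': np.float64(-32.1), 'z': np.float64(143.1), 'tilt': np.float64(41.6), 'F': array([-0.8, -0. ,  0.3])} [ 1.07834617  0.96172815 -0.87444952  2.25268061 -0.99904839  0.0431937
  0.76252533] 0.005692524178956244 (array([ 18. , -30.5,  49.2]), array([-2.7,  0.6, -2.2])) (array([ 40.4, -30.4,  69.1]), array([-2.7,  0.6, -2.2]))
```

```bash
cat > kin.py <<'E'
import numpy as np, itertools
from scipy.spatial.transform import Rotation as R
def rots(q,s,o):
    out=[];M=R.identity()
    for i,ax in enumerate("zyzyzyz"):
        v={"z":[0,0,1],"y":[0,1,0]}[ax]
        M=M*R.from_rotvec(np.array(v)*(s[i]*q[i]+o[i])); out.append(M)
    return out
E
python3 - <<'E'
from kin import *; from plant import r
st=r.get_state()
D=[([1.73296385,.83419271,-.8223643,2.04949205,-.20008056,.68948258,.43048659],[.2619,-.3189,.2076],[.861,.361,.329,-.144]),
([1.32401523,.95448119,-.91418097,2.34832822,-.673827,.04325468,.5933446],[.3914,-.1526,.15],[.861,.361,.326,-.146]),
(list(st["q"]),list(st["tool_pos"]),list(st["eef_rot"])),
([1.356,.689,-.195,1.565,.157,.902,-.215],[.154,-.606,.239],[.99227,.12412,-.00017,-.00082])]
res=[]
for s1,s3,s5,s7 in itertools.product([1,-1],repeat=4):
  s=[s1,1,s3,1,s5,1,s7]
  # R = Rz(o1) * chain * Rz(o7): search both constants
  for o1 in np.arange(-180,180,5):
    E=[]
    Rs=[R.from_rotvec([0,0,np.radians(o1)])*rots(q,s,[0]*7)[-1] for q,_,_ in D]
    X=[a.inv()*R.from_quat(t) for a,(_,_,t) in zip(Rs,D)]
    m=R.concatenate(X).mean(); e=max((m.inv()*x).magnitude() for x in X)
    res.append((e,s,o1,m.as_euler("ZYX",degrees=True).round(1)))
res.sort(key=lambda a:a[0]); 
for x in res[:6]:print(x)
E
```

```text
(0.00214416532013515, [-1, 1, -1, 1, -1, 1, -1], np.int64(0), array([90., -0.,  0.]))
(0.04469090303090347, [-1, 1, -1, 1, -1, 1, -1], np.int64(-5), array([85.9, -0. ,  2.5]))
(0.048708869612488784, [-1, 1, -1, 1, -1, 1, -1], np.int64(5), array([94. ,  0.2, -2.5]))
(0.0913301776372561, [-1, 1, -1, 1, -1, 1, -1], np.int64(-10), array([81.9,  0.1,  5. ]))
(0.09534141446421959, [-1, 1, -1, 1, -1, 1, -1], np.int64(10), array([98.1,  0.6, -4.9]))
(0.13786363795883189, [-1, 1, -1, 1, -1, 1, -1], np.int64(-15), array([77.9,  0.5,  7.5]))
```

```bash
cat >> kin.py <<'E'
S=[-1,1,-1,1,-1,1,-1];O=[0]*7
LO=np.array([-3.01,-.46,-1.47,.13,-1,.04,-2.66]);HI=np.array([3.01,2.08,1.51,2.56,4.14,2.09,2.66])
def basis(q):
    M=rots(q,S,O)  # base z ; after j2: x,z ; after j4: x,z ; after j6: x,z
    return np.c_[[0,0,1],*[M[i].apply(v) for i in(1,3,5) for v in([1,0,0],[0,0,1])]],M[-1]*R.from_rotvec([0,0,np.pi/2])
E
python3 - <<'E'
from kin import *; from plant import r; from h import goal
from scipy.optimize import least_squares
st=r.get_state()
D=[([1.73296385,.83419271,-.8223643,2.04949205,-.20008056,.68948258,.43048659],[.2619,-.3189,.2076]),
([1.32401523,.95448119,-.91418097,2.34832822,-.673827,.04325468,.5933446],[.3914,-.1526,.15]),
(list(st["q"]),list(st["tool_pos"])),
([1.356,.689,-.195,1.565,.157,.902,-.215],[.154,-.606,.239])]
A=np.vstack([basis(q)[0] for q,_ in D]);b=np.concatenate([p for _,p in D])
L,*_=np.linalg.lstsq(A,b,rcond=None);print(L.round(4),np.abs(A@L-b).max());np.save("L.npy",L)
np.set_printoptions(precision=2,suppress=True)
rng=np.random.default_rng(0)
from h import AX,d,k
for tilt in(30,40,50,60,70):
  for half in(0,1):
    for z in(.13,.21):
      p,Q=goal(.09,z,tilt); Q=Q*R.from_rotvec([0,0,np.pi*half]);best=[]
      for _ in range(30):
        q0=rng.uniform(LO,HI)
        f=lambda q:np.r_[(basis(q)[0]@L-p)*10,(basis(q)[1].inv()*Q).as_rotvec()*3,1e-3*(q-(LO+HI)/2)/(HI-LO)]
        s=least_squares(f,q0,bounds=(LO,HI),max_nfev=60); 
        if np.abs(s.fun[:6]).max()<.01: best.append((round(min(np.r_[s.x-LO,HI-s.x]),2),tuple(s.x.round(2))))
      best=sorted(set(best),reverse=True)[:2]; print(tilt,half,z,[ (m,np.array(x)) for m,x in best])
E
```

```text
[ 0.7754  0.3817  0.1967 -0.0564  0.1964 -0.0201  0.3716] 0.021308226670853053
30 0 0.13 [(np.float64(0.25), array([ 0.83,  0.96, -0.96,  2.24,  1.82,  0.29, -2.27])), (np.float64(0.24), array([ 0.94,  1.13, -1.23,  1.96,  1.28,  0.59, -1.62]))]
30 0 0.21 [(np.float64(0.21), array([ 0.87,  0.81, -1.24,  2.35,  1.58,  0.4 , -2.29])), (np.float64(0.0), array([ 0.96,  1.  , -1.47,  2.06,  1.19,  0.72, -1.78]))]
30 1 0.13 [(np.float64(0.26), array([ 0.94,  1.12, -1.21,  1.98,  1.3 ,  0.56,  1.49])), (np.float64(0.25), array([ 0.83,  0.96, -0.97,  2.23,  1.79,  0.29,  0.9 ]))]
30 1 0.21 [(np.float64(0.19), array([ 0.85,  0.8 , -1.22,  2.37,  1.65,  0.38,  0.77])), (np.float64(0.1), array([ 0.8 ,  0.74, -1.12,  2.46,  1.99,  0.32,  0.4 ]))]
40 0 0.13 [(np.float64(0.29), array([ 1.08,  1.24, -1.18,  1.89,  1.12,  0.42, -1.24])), (np.float64(0.2), array([ 1.04,  1.14, -1.05,  2.04,  1.34,  0.24, -1.53]))]
40 0 0.21 [(np.float64(0.22), array([ 1.02,  0.93, -1.21,  2.28,  1.72,  0.26, -2.2 ])), (np.float64(0.2), array([ 1.  ,  0.91, -1.18,  2.31,  1.85,  0.24, -2.34]))]
40 1 0.13 [(np.float64(
[... 1532 characters left out ...]
3,  2.11, -0.59,  0.1 , -2.66]))]
70 0 0.13 [(np.float64(0.01), array([ 0.99,  1.48, -0.41,  1.24, -0.99,  1.01,  0.96])), (np.float64(0.01), array([ 0.99,  1.48, -0.41,  1.24, -0.99,  1.  ,  0.96]))]
70 0 0.21 [(np.float64(0.39), array([ 1.32,  1.42, -1.08,  1.59, -0.25,  0.6 ,  0.36])), (np.float64(0.37), array([ 1.31,  1.44, -1.1 ,  1.55, -0.2 ,  0.63,  0.32]))]
70 1 0.13 [(np.float64(0.01), array([ 0.99,  1.47, -0.42,  1.27, -0.99,  0.99, -2.17])), (np.float64(0.0), array([ 1.  ,  1.46, -0.42,  1.29, -1.  ,  0.98, -2.16]))]
70 1 0.21 [(np.float64(0.06), array([ 1.26,  1.25, -0.92,  1.92, -0.94,  0.46, -2.17])), (np.float64(0.03), array([ 0.49,  1.61,  1.29,  0.91,  3.84,  2.06, -2.63]))]
```

Run:
```python
from plant import r; from h import *
st=r.get_state();print(step(st,.18,.13,60))
```

```text
(array([-20.4, -31.2,   2. ]), array([-2.4, 18.5, -2.7]))
```

Emit:
move_arm --pt "-7 -10 0 -1 6 -1 1" --pt "-14 -20 1 -2 12 -2 1" --pt "-20 -31 2 -2.4 18.5 -2.7 1" --pt "-20 -31 2 -2.4 18.5 -2.7 1" --pt "-20 -31 2 -2.4 18.5 -2.7 1"

```text
clock: 3.22
tool_pos: [0.4391, -0.108, 0.1369]
eef_rot: [0.786, 0.36, 0.454, -0.216]
contact_force: [0.9, 0.7, 0.2]
opening: 0.008
finger_force: 0.0
```

Run:
```python
from plant import r; from h import *
st=r.get_state();print(where(st),st["q"],step(st,.18,.13,60))
```

```text
{'t': 3.225, 'rad': np.float64(194.0), 'lat': np.float64(-18.2), 'z': np.float64(136.9), 'tilt': np.float64(60.3), 'F': array([0.9, 0.7, 0.2])} [ 1.39583215  1.28886223 -1.07239525  2.28708838 -0.99948832  0.04360432
  1.10445   ] (array([  1. , -17.7,  16.2]), array([-1.8, -0.3,  0.2]))
```

Run:
```python
from plant import r; from h import *; from kin import rots,S,O
st=r.get_state();q=np.array(st["q"]);M=rots(q,S,O)
J=np.c_[d,np.cross(k,d),k]
print("forearm dir in jack axes",M[3].apply([0,0,1])@J,"tool z",R.from_quat(st["eef_rot"]).apply([0,0,1])@J)
for a in(-1,-.5,0,1,2,3,4.14):
    q[4]=a; print(a,rots(q,S,O)[4].apply([1,0,0])@J)
```

```text
forearm dir in jack axes [ 0.8485481   0.01190739 -0.52898426] tool z [ 0.86809601  0.03165733 -0.49538584]
-1 [0.46707481 0.45288261 0.75943299]
-0.5 [0.29070642 0.82484526 0.48489182]
0 [0.04316296 0.99485702 0.09163222]
1 [-0.42043272  0.62216448 -0.66041479]
2 [-0.4974845  -0.32254322 -0.80527948]
3 [-0.11715132 -0.97070617 -0.20977394]
4.14 [ 0.41992054 -0.62341041  0.65956516]
```

```bash
cat > fit.py <<'E'
import json,os,itertools,numpy as np
from kin import *; from plant import r
D=[([1.73296385,.83419271,-.8223643,2.04949205,-.20008056,.68948258,.43048659],[.2619,-.3189,.2076]),
([1.32401523,.95448119,-.91418097,2.34832822,-.673827,.04325468,.5933446],[.3914,-.1526,.15]),
([1.07834617,.96172815,-.87444952,2.25268061,-.99904839,.0431937,.76252533],[.4682,-.0964,.1431]),
([1.356,.689,-.195,1.565,.157,.902,-.215],[.154,-.606,.239])]
F=json.load(open("s.json")) if os.path.exists("s.json") else []
st=r.get_state();F.append([list(map(float,st["q"])),list(map(float,st["tool_pos"]))]);json.dump(F,open("s.json","w"))
D+=F
E3=np.eye(3)
def cols(q):
    M=rots(q,S,O); c={"bz":[0,0,1]}
    for i in range(7):
        for j,n in enumerate("xyz"): c[f"{i}{n}"]=M[i].apply(E3[j])
    return c
C=[cols(q) for q,_ in D];b=np.concatenate([p for _,p in D])
core=["bz","2z","4z","6z"];extra=["0x","0y","1x","2x","3x","4x","5x","6x","2y","4y","6y","3y","5y"]
out=[]
for n in range(0,4):
    for ex in itertools.combinations(extra,n):
        N=core+list(ex);A=np.vstack([np.c_[tuple(c[m] for m in N)] for c in C])
        L=np.linalg.lstsq(A,b,rcond=None)[0];out.append((np.abs(A@L-b).max(),n,N,L.round(4)))
out.sort(key=lambda a:a[0]+.002*a[1])
if __name__=="__main__":
    for o in out[:8]:print(o)
E
python3 fit.py
```

```text
(np.float64(0.00011659054510669564), 2, ['bz', '2z', '4z', '6z', '0y', '3y'], array([ 0.3473,  0.563 ,  0.345 ,  0.3259, -0.0188, -0.0274]))
(np.float64(0.00011659054510688993), 2, ['bz', '2z', '4z', '6z', '0y', '2y'], array([ 0.3473,  0.563 ,  0.345 ,  0.3259, -0.0188, -0.0274]))
(np.float64(0.0018587875441979929), 2, ['bz', '2z', '4z', '6z', '3x', '3y'], array([ 0.3586,  0.5749,  0.3463,  0.3284,  0.0192, -0.0465]))
(np.float64(0.0018587875441980067), 2, ['bz', '2z', '4z', '6z', '3x', '2y'], array([ 0.3586,  0.5749,  0.3463,  0.3284,  0.0192, -0.0465]))
(np.float64(6.977796990671747e-05), 3, ['bz', '2z', '4z', '6z', '0y', '3y', '5y'], array([ 3.472e-01,  5.634e-01,  3.447e-01,  3.262e-01, -1.870e-02,
       -2.710e-02, -4.000e-04]))
(np.float64(6.977796990677299e-05), 3, ['bz', '2z', '4z', '6z', '0y', '2y', '5y'], array([ 3.472e-01,  5.634e-01,  3.447e-01,  3.262e-01, -1.870e-02,
       -2.710e-02, -4.000e-04]))
(np.float64(6.977796990678686e-05), 3, ['bz', '2z', '4z', '6z', '0y', '4y', '3y'], array([ 3.472e-01,  5.634e-01,  3.447e-01,  3.262e-01, -1.870e-02,
       -4.000e-04, -2.710e-02]))
(np.float64(6.977796990681462e-05), 3, ['bz', '2z', '4z', '6z', '0y', '2y', '4y'], array([ 3.472e-01,  5.634e-01,  3.447e-01,  3.262e-01, -1.870e-02,
       -2.710e-02, -4.000e-04]))
```

```bash
cat > fk.py <<'E'
from kin import *
def fk(q):
    M=rots(q,S,O)
    return np.array([0,0,.3473])+M[0].apply([0,-.0188,0])+M[2].apply([0,-.0274,.563])+M[4].apply([0,0,.345])+M[6].apply([0,0,.3259]), M[6]*R.from_rotvec([0,0,np.pi/2])
from scipy.optimize import least_squares
def ik(p,Q,q0,ref=None,w=1e-3):
    ref=(LO+HI)/2 if ref is None else ref
    def f(q):
        P,A=fk(q);return np.r_[(P-p)*10,(A.inv()*Q).as_rotvec()*3,w*(q-ref)/(HI-LO)]
    s=least_squares(f,np.clip(q0,LO+1e-3,HI-1e-3),bounds=(LO,HI),max_nfev=80);return s.x,np.abs(s.fun[:6]).max()
E
python3 - <<'E'
from fk import *; from h import goal
np.set_printoptions(precision=2,suppress=True,linewidth=150)
rng=np.random.default_rng(0)
for tilt in(20,30,40,50,60):
  for half in(0,1):
    for z in(.12,.21):
      p,Q=goal(.09,z,tilt); Q=Q*R.from_rotvec([0,0,np.pi*half]);best=[]
      for _ in range(25):
        x,e=ik(p,Q,rng.uniform(LO,HI))
        if e<.01: best.append((round(min(np.r_[x-LO,HI-x]),2),tuple(x.round(2))))
      best=sorted(set(best),reverse=True); print(tilt,half,z,[ (m,np.array(x)) for m,x in best[:2]])
E
```

```text
20 0 0.12 [(np.float64(0.34), array([ 0.76,  0.97, -1.12,  2.22,  1.51,  0.58, -2.12])), (np.float64(0.32), array([ 0.77,  0.99, -1.15,  2.22,  1.51,  0.61, -2.12]))]
20 0 0.21 [(np.float64(0.28), array([ 0.64,  0.64, -0.8 ,  2.16,  0.62,  0.32, -1.31])), (np.float64(0.26), array([ 0.62,  0.63, -0.76,  2.16,  0.56,  0.3 , -1.25]))]
20 1 0.12 [(np.float64(0.34), array([ 0.71,  0.92, -1.01,  2.22,  1.51,  0.47,  1.01])), (np.float64(0.31), array([ 0.65,  0.86, -0.87,  2.23,  1.51,  0.35,  1.  ]))]
20 1 0.21 [(np.float64(0.41), array([ 0.76,  0.72, -1.03,  2.15,  0.93,  0.46,  1.52])), (np.float64(0.37), array([ 0.73,  0.69, -0.97,  2.15,  0.86,  0.41,  1.59]))]
30 0 0.12 [(np.float64(0.14), array([ 0.93,  1.16, -1.33,  2.29,  1.73,  0.68, -2.22])), (np.float64(0.14), array([ 0.59,  0.83, -0.59,  2.31,  3.31,  0.18,  2.47]))]
30 0 0.21 [(np.float64(0.29), array([ 0.92,  0.82, -1.18,  2.23,  1.27,  0.36, -1.87])), (np.float64(0.19), array([ 0.96,  0.88, -1.28,  2.23,  1.31,  0.47, -1.92]))]
30 1 0.12 [(np.float64(0.27), array([ 0.87,  1.04, -1.14,  2.29,  1.84,  0.48,  0.81])), (np.float
[... 1533 characters left out ...]
,  2.36,  2.34,  0.24,  0.45]))]
60 0 0.12 [(np.float64(0.18), array([ 0.98,  1.2 , -0.76,  2.38,  3.88,  0.52,  2.4 ])), (np.float64(0.18), array([ 0.94,  1.18, -0.7 ,  2.38,  3.96,  0.58,  2.32]))]
60 0 0.21 [(np.float64(0.17), array([ 1.11,  1.07, -1.05,  2.39,  3.67,  0.31,  2.42])), (np.float64(0.17), array([ 1.07,  1.03, -0.96,  2.39,  3.87,  0.37,  2.22]))]
60 1 0.12 [(np.float64(0.18), array([ 1.03,  1.24, -0.87,  2.38,  3.71,  0.45, -0.57])), (np.float64(0.16), array([ 1.21,  1.5 , -1.31,  2.37,  2.46,  0.42,  0.7 ]))]
60 1 0.21 [(np.float64(0.18), array([ 1.19,  1.2 , -1.29,  2.38,  2.75,  0.26,  0.19])), (np.float64(0.17), array([ 1.15,  1.13, -1.16,  2.39,  3.31,  0.26, -0.36]))]
```

Run:
```python
from fk import *; from h import *; from plant import r
np.set_printoptions(precision=2,suppress=True,linewidth=150)
st=r.get_state();q=np.array(st["q"])
ref=np.array([1.0,1.1,-1.1,2.35,2.1,.45,.6])
p,Q=goal(.18,.15,42);Q=Q*R.from_rotvec([0,0,np.pi])
x,e=ik(p,Q,ref,ref,1e-2);print("standoff",x,e)
# continuity check along approach and lift
y=x
for rad,z in((.15,.13),(.12,.115),(.09,.115),(.09,.15),(.09,.18),(.09,.21)):
    p,Q=goal(rad,z,42);Q=Q*R.from_rotvec([0,0,np.pi]);y,e=ik(p,Q,y,y,3e-3);print(rad,z,y,round(e,4))
W=[q+[0,-.15,0,0,0,.2,0]]
for s in(.15,.3,.45,.6,.75,.9,1):
    w=q+s*(x-q); w[5]=.25+.2*s; w[1]-=.15*(1-s); W.append(w)
for w in W:
    P,A=fk(w); zz=A.apply([0,0,1]); v=P-AX
    print(w,"TCP",P.round(3),"rad",-v@d*1e3,"lat",v@np.cross(k,d)*1e3,"toolz",zz@np.c_[d,np.cross(k,d),k])
np.save("W.npy",np.array(W))
```

```text
standoff [ 1.23  1.08 -1.17  2.39  1.99  0.26  0.93] 4.9761660814445966e-06
0.15 0.13 [ 1.15  1.14 -1.18  2.39  2.15  0.35  0.76] 0.0
0.12 0.115 [ 1.07  1.18 -1.18  2.37  2.24  0.42  0.64] 0.0
0.09 0.115 [ 1.    1.19 -1.18  2.36  2.27  0.45  0.57] 0.0
0.09 0.15 [ 1.02  1.11 -1.22  2.35  2.13  0.4   0.64] 0.0
0.09 0.18 [ 1.04  1.04 -1.25  2.33  1.99  0.35  0.74] 0.0
0.09 0.21 [ 1.06  0.97 -1.28  2.31  1.79  0.3   0.88] 0.0
[ 1.4   1.14 -1.07  2.29 -1.    0.24  1.1 ] TCP [ 0.44 -0.09  0.21] rad 185.14218459914596 lat -6.226484052916021 toolz [ 0.9   0.08 -0.43]
[ 1.37  1.13 -1.09  2.3  -0.55  0.28  1.08] TCP [ 0.4  -0.06  0.21] rad 186.3377184703832 lat 42.678680571655576 toolz [ 0.86  0.22 -0.47]
[ 1.35  1.12 -1.1   2.32 -0.1   0.31  1.05] TCP [ 0.36 -0.05  0.18] rad 201.15288663341565 lat 77.56809361680871 toolz [ 0.77  0.31 -0.55]
[ 1.32  1.11 -1.12  2.33  0.34  0.34  1.03] TCP [ 0.34 -0.06  0.15] rad 222.759380096611 lat 90.65107887327696 toolz [ 0.67  0.34 -0.66]
[ 1.29  1.1  -1.13  2.35  0.79  0.37  1.  ] TCP [ 0.34 -0.08  0.13] rad 242.1056358906868 lat 78.13776619605748 toolz [ 0.57  0.29 -0.77]
[ 1.27  1.09 -1.15  2.36  1.24  0.4   0.97] TCP [ 0.36 -0.11  0.11] rad 249.75417789591378 lat 43.110688905726114 toolz [ 0.51  0.16 -0.84]
[ 1.24  1.08 -1.16  2.38  1.69  0.43  0.95] TCP [ 0.4  -0.13  0.11] rad 238.7960366352703 lat -4.549477891225834 toolz [ 0.51 -0.   -0.86]
[ 1.23  1.08 -1.17  2.39  1.99  0.45  0.93] TCP [ 0.43 -0.14  0.12] rad 219.95158983083417 lat -36.20650690236266 toolz [ 0.55 -0.11 -0.83]
```

```bash
cat > nx.py <<'E'
import sys; from fk import *; from h import where; from plant import r
np.set_printoptions(precision=2,suppress=True,linewidth=150)
st=r.get_state();W=np.load("W.npy");Q0=R.from_quat(st["eef_rot"]);print(where(st),"\nq",np.array(st["q"]))
for i in map(int,sys.argv[1:]):
    P,A=fk(W[i]);rv=(Q0.inv()*A).as_rotvec(degrees=True);print(i,(Q0.inv().apply(P-st["tool_pos"])*1e3).round(),rv.round(1),np.linalg.norm(rv).round())
E
python3 nx.py 0 1 2
```

```text
{'t': 3.225, 'rad': np.float64(194.0), 'lat': np.float64(-18.2), 'z': np.float64(136.9), 'tilt': np.float64(60.3), 'F': array([0.9, 0.7, 0.2])} 
q [ 1.4   1.29 -1.07  2.29 -1.    0.04  1.1 ]
0 [ 72. -13. -30.] [ 2.3  4.5 -5.7] 8.0
1 [ 65. -61. -26.] [ 10.1   4.  -30.9] 33.0
2 [ 39. -97. -27.] [ 17.8   2.9 -56. ] 59.0
```

Emit:
move_arm --pt "60 -13 -28 2.3 4.5 -5.7 1" --pt "70 -28 -29 5 4.3 -14 1" --pt "68 -45 -27 7.5 4.2 -22 1" --pt "65 -61 -26 10.1 4 -31 1" --pt "65 -61 -26 10.1 4 -31 1"

```text
clock: 3.85
tool_pos: [0.3996, -0.0606, 0.2076]
eef_rot: [0.623, 0.589, 0.487, -0.166]
contact_force: [0.0, -0.1, 0.3]
opening: 0.006
finger_force: 0.0
```

```bash
python3 nx.py 2 3 4
```

```text
{'t': 3.85, 'rad': np.float64(185.4), 'lat': np.float64(42.8), 'z': np.float64(207.6), 'tilt': np.float64(62.0), 'F': array([ 0. , -0.1,  0.3])} 
q [ 1.34  1.09 -1.02  2.3  -0.73  0.32  1.28]
2 [ -5. -44.   5.] [  8.6  -0.8 -24.4] 26.0
3 [-29. -74.   3.] [ 17.4  -2.  -49.2] 52.0
4 [-65. -83.  -3.] [ 25.7  -3.8 -74.1] 78.0
```

Good, q5 is off its limit and q6 has opened up.

Emit:
move_arm --pt "-2 -20 2 4 -0.4 -10 1" --pt "-4 -36 4 7 -0.6 -20 1" --pt "-10 -52 4 10.5 -1 -29.5 1" --pt "-19 -64 3 14 -1.5 -39 1" --pt "-29 -74 3 17.4 -2 -49 1"

```text
clock: 4.47
tool_pos: [0.3397, -0.0572, 0.1548]
eef_rot: [0.301, 0.86, 0.41, -0.028]
contact_force: [-0.5, -1.2, -0.7]
opening: 0.005
finger_force: 0.0
```

```bash
python3 nx.py 4 5 6
```

```text
{'t': 4.475, 'rad': np.float64(223.0), 'lat': np.float64(89.6), 'z': np.float64(154.8), 'tilt': np.float64(48.6), 'F': array([-0.5, -1.2, -0.7])} 
q [ 1.23  1.02 -0.92  2.33 -0.24  0.31  1.66]
4 [-16. -32.   2.] [  8.7  -1.8 -24.9] 26.0
5 [-53. -48.  -3.] [ 17.   -4.7 -49.6] 53.0
6 [-99. -36. -12.] [ 24.8  -8.8 -74.3] 79.0
```

Emit:
move_arm --pt "-6 -12 1 3 -0.6 -9 1" --pt "-12 -24 2 6 -1.2 -17.5 1" --pt "-20 -34 2 9.5 -2 -27 1" --pt "-33 -42 0 13 -3.2 -38 1" --pt "-53 -48 -3 17 -4.7 -48 1"

```text
clock: 5.1
tool_pos: [0.3566, -0.1086, 0.1082]
eef_rot: [-0.058, 0.958, 0.25, 0.129]
contact_force: [-0.5, 0.9, 0.0]
opening: 0.007
finger_force: 0.0
```

```bash
python3 nx.py 5 6 7
```

```text
{'t': 5.1, 'rad': np.float64(249.8), 'lat': np.float64(42.6), 'z': np.float64(108.2), 'tilt': np.float64(32.7), 'F': array([-0.5,  0.9,  0. ])} 
q [ 1.09  0.93 -0.76  2.36  0.22  0.1   2.02]
5 [0. 0. 0.] [ 0.4 -0.2 -2.5] 3.0
6 [-40. -28.  -3.] [  8.9  -4.5 -26.9] 29.0
7 [-78. -34.  -9.] [ 14.6  -8.1 -43. ] 46.0
```

```bash
cat > sim.py <<'E'
from fk import *; from h import *
np.set_printoptions(precision=2,suppress=True,linewidth=150)
def G(rad,z,tilt,yaw=0,lat=0):  # yaw: turn of the tool about world z away from goal orientation (half-turned)
    p,Q=goal(rad,z,tilt);Rz=R.from_rotvec([0,0,np.radians(yaw)])
    return p+lat*np.cross(k,d), Rz*Q*R.from_rotvec([0,0,np.pi])
def follow(q,P1,Q1,n=None):
    P0,Q0=fk(q);rv=(Q1*Q0.inv()).as_rotvec();n=n or int(max(np.degrees(np.linalg.norm(rv))/3,np.linalg.norm(P1-P0)/.015))+1
    for i in range(1,n+1):
        Pi=P0+(P1-P0)*i/n;Qi=R.from_rotvec(rv*i/n)*Q0;q,e=ik(Pi,Qi,q,q,1e-3)
    return q,e
E
python3 - <<'E'
from sim import *; from plant import r
W=np.load("W.npy");q=np.array([1.23,1.02,-.92,2.33,-.24,.31,1.66])
P,A=fk(W[4]);a,e=follow(q,P,A);P,A=fk(W[5]);a,e=follow(a,P,A);print("repro",a,e)
q0=np.array(r.get_state()["q"]);print(q0)
for name,plan in {"A":[(.25,.14,0,0),(.25,.14,42,0),(.15,.13,42,0)],
 "B":[(.25,.14,0,60),(.25,.14,0,0),(.2,.14,20,0),(.15,.13,40,0)],
 "C":[(.25,.14,-15,50),(.25,.14,-15,0),(.2,.14,20,0),(.15,.13,40,0)],
 "D":[(.3,.14,-15,0),(.2,.14,20,0),(.15,.12,30,0),(.09,.12,30,0)],
 "E":[(.12,.13,0,0),(.12,.13,20,0),(.12,.13,42,0)],
 "F":[(.25,.14,0,60),(.12,.14,0,30),(.12,.13,20,0),(.12,.13,42,0)]}.items():
    q=q0
    for g in plan:
        q,e=follow(q,*G(*g));print(name,g,q,round(e,3))
E
```

```text
repro [ 1.09  0.93 -0.76  2.37  0.29  0.08  1.99] 3.317363009291973e-09
[ 1.09  0.93 -0.76  2.36  0.22  0.1   2.02]
A (0.25, 0.14, 0, 0) [ 0.45  0.64 -0.35  2.27  0.69  0.33  1.91] 0.0
A (0.25, 0.14, 42, 0) [ 1.33  1.01 -0.99  2.38  1.82  0.06  1.27] 0.0
A (0.15, 0.13, 42, 0) [ 1.11  1.09 -1.08  2.39  2.39  0.28  0.51] 0.0
B (0.25, 0.14, 0, 60) [ 0.69  0.72 -0.74  2.26  1.02  0.55  2.59] 0.0
B (0.25, 0.14, 0, 0) [ 0.63  0.69 -0.65  2.26  0.96  0.49  1.61] 0.0
B (0.2, 0.14, 20, 0) [ 0.87  0.78 -0.83  2.33  1.38  0.24  1.31] 0.0
B (0.15, 0.13, 40, 0) [ 1.1   1.08 -1.11  2.38  2.22  0.31  0.66] 0.0
C (0.25, 0.14, -15, 50) [ 0.23  0.65 -0.33  2.37  1.34  0.47  1.94] 0.0
C (0.25, 0.14, -15, 0) [ 0.26  0.69 -0.31  2.17  0.71  0.62  1.76] 0.0
C (0.2, 0.14, 20, 0) [ 0.8   0.74 -0.7   2.33  1.33  0.14  1.37] 0.0
C (0.15, 0.13, 40, 0) [ 1.09  1.07 -1.08  2.38  2.29  0.29  0.58] 0.0
D (0.3, 0.14, -15, 0) [ 0.31  0.67 -0.24  2.25  0.76  0.54  1.8 ] 0.0
D (0.2, 0.14, 20, 0) [ 0.75  0.72 -0.62  2.34  1.24  0.08  1.46] 0.0
D (0.15, 0.12, 30, 0) [ 0.91  0.93 -0.92  2.35  2.14  0.25  0.61] 0.0
D (0.09, 0.12, 30, 0) [ 0.77  0.93 -0.92  2.3   2.11  0.29  0.53] 0.0
E (0.12, 0.13, 0, 0) [ 0.19  0.7  -0.32  2.1   0.53  0.42  1.86] 0.0
E (0.12, 0.13, 20, 0) [ 0.56  0.75 -0.59  2.27  1.48  0.1   1.08] 0.0
E (0.12, 0.13, 42, 0) [ 1.02  1.07 -1.05  2.38  2.53  0.3   0.32] 0.0
F (0.25, 0.14, 0, 60) [ 0.69  0.72 -0.74  2.26  1.02  0.55  2.59] 0.0
F (0.12, 0.14, 0, 30) [ 0.38  0.74 -0.65  2.08  0.81  0.59  2.09] 0.0
F (0.12, 0.13, 20, 0) [ 0.65  0.8  -0.76  2.26  1.47  0.23  1.08] 0.0
F (0.12, 0.13, 42, 0) [ 1.04  1.1  -1.1   2.37  2.4   0.32  0.46] 0.0
```

```bash
cat > go.py <<'E'
import sys; from sim import *; from plant import r
st=r.get_state();q=np.array(st["q"]);Q0=R.from_quat(st["eef_rot"]);print(where(st),"q",q)
for a in sys.argv[1:]:
    g=[float(x) for x in a.split(",")];P,A=G(*g);q,e=follow(q,P,A);rv=(Q0.inv()*A).as_rotvec(degrees=True)
    print(g,(Q0.inv().apply(P-st["tool_pos"])*1e3).round(1),rv.round(1),"sim",q,round(e,3))
E
python3 go.py .25,.14,0 .2,.14,20 .15,.13,42 .12,.115,42 .09,.115,42 .09,.21,42
```

```text
{'t': 5.1, 'rad': np.float64(249.8), 'lat': np.float64(42.6), 'z': np.float64(108.2), 'tilt': np.float64(32.7), 'F': array([-0.5,  0.9,  0. ])} q [ 1.09  0.93 -0.76  2.36  0.22  0.1   2.02]
[0.25, 0.14, 0.0] [-37.7 -15.7 -34.1] [ 20.9  26.  -39.8] sim [ 0.45  0.64 -0.35  2.27  0.69  0.33  1.91] 0.0
[0.2, 0.14, 20.0] [-71.6  10.6  -8.4] [ 13.6   7.1 -42.5] sim [ 0.74  0.72 -0.6   2.34  1.2   0.07  1.5 ] 0.0
[0.15, 0.13, 42.0] [-102.7   32.3   25.6] [  5.2 -13.8 -44.4] sim [ 1.12  1.1  -1.1   2.39  2.35  0.29  0.55] 0.0
[0.12, 0.115, 42.0] [-118.9   41.1   53.7] [  5.2 -13.8 -44.4] sim [ 1.04  1.14 -1.1   2.38  2.41  0.36  0.47] 0.0
[0.09, 0.115, 42.0] [-139.2   56.9   69.1] [  5.2 -13.8 -44.4] sim [ 0.97  1.14 -1.1   2.36  2.42  0.39  0.41] 0.0
[0.09, 0.21, 42.0] [-165.5  101.   -10.9] [  5.2 -13.8 -44.4] sim [ 1.01  0.89 -1.14  2.32  2.05  0.17  0.63] 0.0
```

```bash
python3 go.py .25,.14,0,45 .25,.14,0 .2,.14,20 .15,.13,42 .09,.115,42 .09,.21,42
```

```text
{'t': 5.1, 'rad': np.float64(249.8), 'lat': np.float64(42.6), 'z': np.float64(108.2), 'tilt': np.float64(32.7), 'F': array([-0.5,  0.9,  0. ])} q [ 1.09  0.93 -0.76  2.36  0.22  0.1   2.02]
[0.25, 0.14, 0.0, 45.0] [-37.7 -15.7 -34.1] [ 10.1  34.5 -83.4] sim [ 0.6   0.68 -0.59  2.27  0.92  0.45  2.44] 0.0
[0.25, 0.14, 0.0] [-37.7 -15.7 -34.1] [ 20.9  26.  -39.8] sim [ 0.54  0.66 -0.49  2.27  0.84  0.4   1.75] 0.0
[0.2, 0.14, 20.0] [-71.6  10.6  -8.4] [ 13.6   7.1 -42.5] sim [ 0.79  0.74 -0.68  2.33  1.31  0.13  1.39] 0.0
[0.15, 0.13, 42.0] [-102.7   32.3   25.6] [  5.2 -13.8 -44.4] sim [ 1.12  1.1  -1.1   2.39  2.33  0.29  0.57] 0.0
[0.09, 0.115, 42.0] [-139.2   56.9   69.1] [  5.2 -13.8 -44.4] sim [ 0.97  1.14 -1.1   2.36  2.42  0.39  0.41] 0.0
[0.09, 0.21, 42.0] [-165.5  101.   -10.9] [  5.2 -13.8 -44.4] sim [ 1.01  0.89 -1.14  2.32  2.06  0.17  0.62] 0.0
```

Emit:
move_arm --pt "-8 -3 -7 4 5 -8 1" --pt "-15 -6 -14 8 10 -16 1" --pt "-22 -9 -20 12 15 -23 1" --pt "-30 -12 -27 16.5 20.5 -31 1" --pt "-38 -16 -34 20.9 26 -39.8 1"

```text
clock: 5.72
tool_pos: [0.3897, -0.1364, 0.1409]
eef_rot: [-0.403, 0.915, 0.003, 0.002]
contact_force: [-0.8, -0.4, -1.2]
opening: 0.003
finger_force: 0.0
```

Emit:
move_arm --pt "0 0 0 0 0 0 1" --pt "0 0 0 0 0 0 1"

```text
clock: 5.98
tool_pos: [0.3869, -0.1373, 0.1391]
eef_rot: [-0.4, 0.917, 0.006, 0.001]
contact_force: [-0.4, 0.1, 0.2]
opening: 0.007
finger_force: 0.0
```

```bash
python3 go.py .2,.14,20 .15,.13,42 .12,.115,42
```

```text
{'t': 5.975, 'rad': np.float64(250.8), 'lat': np.float64(0.9), 'z': np.float64(139.1), 'tilt': np.float64(0.7), 'F': array([-0.4,  0.1,  0.2])} q [ 0.42  0.64 -0.29  2.27  0.56  0.3   2.04]
[0.2, 0.14, 20.0] [-50.8  -0.2  -0.6] [  0.5 -19.6  -0.9] sim [ 0.71  0.71 -0.55  2.34  1.    0.04  1.71] 0.0
[0.15, 0.13, 42.0] [-100.7    0.4    9.8] [  0.3 -41.6  -1. ] sim [ 1.12  1.1  -1.1   2.39  2.35  0.29  0.56] 0.0
[0.12, 0.115, 42.0] [-130.6    0.6   25. ] [  0.3 -41.6  -1. ] sim [ 1.04  1.14 -1.1   2.38  2.41  0.36  0.47] 0.0
```

Run:
```python
from sim import *; from plant import r; import itertools
q0=np.array(r.get_state()["q"]);res=[]
for rad,z,tilt,yaw,lat in itertools.product((.2,.25),(.14,.2),(-10,8),(-40,0,40),(-.1,0,.1)):
    q=q0;m=9;ok=1;tr=[]
    for g in[(rad,z,tilt,yaw,lat),(.2,.14,20,yaw/2,lat/2),(.15,.13,42)]:
        P0,A0=fk(q);P1,A1=G(*g);rv=(A1*A0.inv()).as_rotvec()
        for i in range(1,7):
            q,e=ik(P0+(P1-P0)*i/6,R.from_rotvec(rv*i/6)*A0,q,q,1e-3);ok&=e<.02;m=min(m,q[5],*(HI-q),*(q-LO)[:5])
        tr.append(q)
    res.append((round(m,3)*ok,(rad,z,tilt,yaw,lat),q))
res.sort(key=lambda a:-a[0])
for x in res[:5]:print(x)
```

```text
(np.float64(0.154), (0.25, 0.14, 8, 40, 0), array([ 1.15,  1.15, -1.2 ,  2.39,  2.12,  0.37,  0.78]))
(np.float64(0.153), (0.2, 0.2, -10, 40, -0.1), array([ 1.13,  1.12, -1.14,  2.39,  2.23,  0.32,  0.67]))
(np.float64(0.127), (0.25, 0.2, -10, 40, -0.1), array([ 1.13,  1.12, -1.14,  2.39,  2.23,  0.32,  0.67]))
(np.float64(0.12), (0.25, 0.2, -10, -40, 0), array([ 1.08,  1.05, -1.  ,  2.39,  2.67,  0.24,  0.24]))
(np.float64(0.119), (0.2, 0.2, -10, -40, 0), array([ 1.07,  1.04, -0.98,  2.39,  2.76,  0.23,  0.15]))
```

```bash
python3 go.py .25,.14,8,40 .2,.14,20,20 .15,.13,42
```

```text
{'t': 5.975, 'rad': np.float64(250.8), 'lat': np.float64(0.9), 'z': np.float64(139.1), 'tilt': np.float64(0.7), 'F': array([-0.4,  0.1,  0.2])} q [ 0.42  0.64 -0.29  2.27  0.56  0.3   2.04]
[0.25, 0.14, 8.0, 40.0] [-0.8 -0.9 -0.9] [ -2.4  -7.1 -40.7] sim [ 0.75  0.71 -0.67  2.22  0.7   0.44  2.66] 0.0
[0.2, 0.14, 20.0, 20.0] [-50.8  -0.2  -0.6] [ -3.1 -19.3 -20.7] sim [ 0.85  0.78 -0.76  2.22  0.56  0.3   2.48] 0.0
[0.15, 0.13, 42.0] [-100.7    0.4    9.8] [  0.3 -41.6  -1. ] sim [ 1.14  1.13 -1.16  2.39  2.2   0.33  0.71] 0.0
```

Emit:
move_arm --pt "0 0 0 -0.5 -1.5 -8 1" --pt "0 0 0 -1 -3 -16 1" --pt "0 0 0 -1.5 -4.5 -24 1" --pt "0 0 0 -2 -6 -32 1" --pt "0 0 0 -2.4 -7.1 -40.7 1"

```text
clock: 6.6
tool_pos: [0.3857, -0.1391, 0.1386]
eef_rot: [-0.692, 0.718, 0.049, 0.051]
contact_force: [-0.1, 0.5, -0.7]
opening: 0.006
finger_force: 0.0
```

```bash
python3 go.py .2,.14,20,20 .15,.13,42
```

```text
{'t': 6.6, 'rad': np.float64(252.9), 'lat': np.float64(0.6), 'z': np.float64(138.6), 'tilt': np.float64(8.1), 'F': array([-0.1,  0.5, -0.7])} q [ 0.76  0.72 -0.68  2.23  0.72  0.45  2.64]
[0.2, 0.14, 20.0, 20.0] [-40.  -34.4   4.2] [  4.9 -11.8  19.4] sim [ 0.86  0.78 -0.77  2.22  0.59  0.3   2.45] 0.0
[0.15, 0.13, 42.0] [-76.5 -66.6  19.5] [ 17.2 -32.5  36.7] sim [ 1.14  1.13 -1.16  2.39  2.2   0.33  0.71] 0.0
```

Emit:
move_arm --pt "-13 -11 1 1.6 -4 6.5 1" --pt "-26 -22 3 3.2 -8 13 1" --pt "-40 -34 4 4.9 -11.8 19.4 1" --pt "-47 -41 7 7.5 -16 23 1" --pt "-54 -47 10 10 -20 26.5 1"

```text
clock: 7.22
tool_pos: [0.4357, -0.0861, 0.1364]
eef_rot: [-0.481, 0.84, 0.116, 0.221]
contact_force: [-0.1, 0.3, 0.0]
opening: 0.006
finger_force: 0.0
```

```bash
python3 go.py .15,.13,42
```

```text
{'t': 7.225, 'rad': np.float64(180.1), 'lat': np.float64(-1.0), 'z': np.float64(136.4), 'tilt': np.float64(28.9), 'F': array([-0.1,  0.3,  0. ])} q [ 0.91  0.83 -0.76  2.29  0.51  0.08  2.47]
[0.15, 0.13, 42.0] [-22.9  -4.9  20. ] [  5.8 -13.   10. ] sim [ 1.14  1.12 -1.14  2.39  2.23  0.32  0.68] 0.0
```

Emit:
move_arm --pt "-5 -1 4 1.2 -2.6 2 1" --pt "-9 -2 8 2.3 -5.2 4 1" --pt "-14 -3 12 3.5 -7.8 6 1" --pt "-18 -4 16 4.6 -10.4 8 1" --pt "-23 -5 20 5.8 -13 10 1"

```text
clock: 7.85
tool_pos: [0.4356, -0.0615, 0.1216]
eef_rot: [-0.418, 0.85, 0.155, 0.28]
contact_force: [0.1, -0.4, -0.2]
opening: 0.008
finger_force: 0.0
```

Emit:
move_arm --pt "0 0 0 0 0 0 1" --pt "0 0 0 0 0 0 1" --pt "0 0 0 0 0 0 1"

```text
clock: 8.22
tool_pos: [0.4362, -0.06, 0.1219]
eef_rot: [-0.423, 0.849, 0.154, 0.277]
contact_force: [-0.6, 0.1, -0.2]
opening: 0.003
finger_force: 0.0
```

```bash
python3 go.py .15,.12,42 .12,.115,42 .09,.11,42 .09,.21,42
```

```text
{'t': 8.225, 'rad': np.float64(160.4), 'lat': np.float64(16.1), 'z': np.float64(121.9), 'tilt': np.float64(36.9), 'F': array([-0.6,  0.1, -0.2])} q [ 1.12  1.11 -1.17  2.35  1.73  0.34  1.18]
[0.15, 0.12, 42.0] [ -6.1 -17.1   6.5] [ 4.7 -5.2  3.4] sim [ 1.17  1.2  -1.23  2.39  2.08  0.42  0.84] 0.0
[0.12, 0.115, 42.0] [-27.1 -20.2  28.3] [ 4.7 -5.2  3.4] sim [ 1.09  1.22 -1.23  2.37  2.15  0.46  0.73] 0.0
[0.09, 0.11, 42.0] [-48.  -23.3  50.2] [ 4.7 -5.2  3.4] sim [ 1.02  1.23 -1.23  2.35  2.2   0.49  0.65] 0.0
[0.09, 0.21, 42.0] [-108.   -20.7  -29.7] [ 4.7 -5.2  3.4] sim [ 1.08  1.02 -1.36  2.31  1.73  0.38  0.95] 0.0
```

Emit:
move_arm --pt "-3 -9 3 2.4 -2.6 1.7 1" --pt "-7 -17 7 4.7 -5.2 3.4 1" --pt "-17 -19 18 4.7 -5.2 3.4 1" --pt "-27 -20 28 4.7 -5.2 3.4 1" --pt "-27 -20 28 4.7 -5.2 3.4 1"

```text
clock: 8.85
tool_pos: [0.476, -0.0386, 0.1155]
eef_rot: [-0.381, 0.852, 0.147, 0.328]
contact_force: [0.6, 0.5, 0.3]
opening: 0.004
finger_force: 0.0
```

Emit:
move_arm --pt "0 0 0 0 0 0 1" --pt "0 0 0 0 0 0 1"

```text
clock: 9.1
tool_pos: [0.4748, -0.0405, 0.1151]
eef_rot: [-0.379, 0.853, 0.146, 0.328]
contact_force: [-0.1, -0.6, -0.2]
opening: 0.007
finger_force: 0.0
```

```bash
python3 go.py .12,.115,45 .09,.11,45 .09,.21,45; python3 go.py .12,.115,52 .09,.11,52 .09,.21,52
```

```text
{'t': 9.1, 'rad': np.float64(120.1), 'lat': np.float64(0.5), 'z': np.float64(115.1), 'tilt': np.float64(42.1), 'F': array([-0.1, -0.6, -0.2])} q [ 1.12  1.29 -1.35  2.37  2.    0.57  0.88]
[0.12, 0.115, 45.0] [ 0.  -0.5  0.1] [ 0.1 -2.9  0. ] sim [ 1.16  1.33 -1.36  2.38  2.05  0.56  0.89] 0.0
[0.09, 0.11, 45.0] [-18.9  -0.6  23.9] [ 0.1 -2.9  0. ] sim [ 1.08  1.35 -1.35  2.36  2.11  0.59  0.8 ] 0.0
[0.09, 0.21, 45.0] [-85.9  -0.5 -50.3] [ 0.1 -2.9  0. ] sim [ 1.13  1.12 -1.46  2.33  1.75  0.47  0.95] 0.0
{'t': 9.1, 'rad': np.float64(120.1), 'lat': np.float64(0.5), 'z': np.float64(115.1), 'tilt': np.float64(42.1), 'F': array([-0.1, -0.6, -0.2])} q [ 1.12  1.29 -1.35  2.37  2.    0.57  0.88]
[0.12, 0.115, 52.0] [ 0.  -0.5  0.1] [ 0.1 -9.9  0. ] sim [ 1.23  1.44 -1.37  2.38  2.14  0.51  0.92] 0.0
[0.09, 0.11, 52.0] [-18.9  -0.6  23.9] [ 0.1 -9.9  0. ] sim [ 1.15  1.45 -1.37  2.37  2.22  0.55  0.81] 0.0
[0.09, 0.21, 52.0] [-85.9  -0.5 -50.3] [ 0.1 -9.9  0. ] sim [ 1.18  1.21 -1.47  2.36  1.96  0.42  0.85] 0.0
```

Emit:
move_arm --pt "-6 0 5 0 -2 0 1" --pt "-12 0 11 0 -4 0 1" --pt "-18 0 16 0 -6 0 1" --pt "-24 0 21 0 -6 0 1" --pt "-24 0 21 0 -6 0 1"

```text
clock: 9.72
tool_pos: [0.4968, -0.016, 0.1159]
eef_rot: [-0.371, 0.834, 0.166, 0.373]
contact_force: [-0.4, 0.7, -1.3]
opening: 0.003
finger_force: 0.0
```

Emit:
move_arm --pt "0 0 0 0 0 0 1"

```text
clock: 9.85
tool_pos: [0.4964, -0.0165, 0.1158]
eef_rot: [-0.371, 0.834, 0.166, 0.372]
contact_force: [1.1, -0.5, -0.9]
opening: 0.004
finger_force: 0.0
```

```bash
python3 go.py .088,.13,48 .088,.21,48
python3 - <<'E'
from plant import eyes
import cv2
f=[eyes.snapshot(n)["frame"][...,::-1] for n in("side","top")]
a=cv2.resize(f[0][80:280,230:480],None,fx=2,fy=2);b=cv2.resize(f[1][120:320,270:520],None,fx=2,fy=2)
cv2.imwrite("pics/c1.png",cv2.resize(cv2.hconcat([a,b]),(800,320)))
E
```

```text
{'t': 9.85, 'rad': np.float64(87.7), 'lat': np.float64(0.6), 'z': np.float64(115.8), 'tilt': np.float64(48.1), 'F': array([ 1.1, -0.5, -0.9])} q [ 1.12  1.4  -1.39  2.37  2.12  0.6   0.83]
[0.088, 0.13, 48.0] [-10.4  -0.6  -9.7] [0.1 0.1 0. ] sim [ 1.12  1.37 -1.42  2.37  2.07  0.59  0.84] 0.0
[0.088, 0.21, 48.0] [-70.   -0.6 -63.1] [0.1 0.1 0. ] sim [ 1.15  1.16 -1.47  2.34  1.85  0.45  0.9 ] 0.0
```

View pics/c1.png

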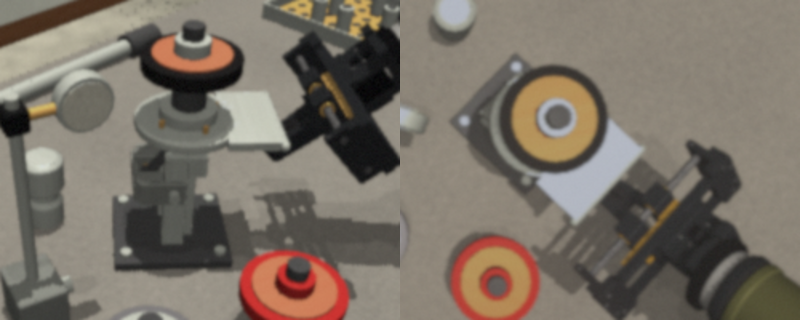

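The crop shows the closed fingertips just under the lip's outer edge, around (275,150) in the left half and (600,200) in the right half. The wheel stands upright. I'll start lifting.

Emit:
move_arm --pt "-1.9 0 -1.7 0 0 0 1" --pt "-3.7 0 -3.3 0 0 0 1" --pt "-5.6 0 -5 0 0 0 1" --pt "-7.4 0 -6.7 0 0 0 1"

```text
clock: 10.45
tool_pos: [0.4964, -0.0167, 0.1258]
eef_rot: [-0.371, 0.834, 0.166, 0.372]
contact_force: [-0.2, 0.2, 0.3]
opening: 0.004
finger_force: 0.0
```

Emit:
move_arm --pt "-1.1 0 -1 0 0 0 1" --pt "-2.2 0 -2 0 0 0 1"

```text
clock: 10.7
tool_pos: [0.4963, -0.0167, 0.1287]
eef_rot: [-0.371, 0.834, 0.166, 0.372]
contact_force: [0.8, 0.5, 0.7]
opening: 0.005
finger_force: 0.0
```

Emit:
move_arm --pt "-1.1 0 -1 0 0 0 1" --pt "-2.2 0 -2 0 0 0 1"

```text
clock: 10.95
tool_pos: [0.4963, -0.0167, 0.1316]
eef_rot: [-0.371, 0.834, 0.166, 0.372]
contact_force: [-0.4, 0.4, 0.5]
opening: 0.004
finger_force: 0.0
```

Emit:
move_arm --pt "-1.1 0 -1 0 0 0 1" --pt "-2.2 0 -2 0 0 0 1"

```text
clock: 11.2
tool_pos: [0.4958, -0.0173, 0.1335]
eef_rot: [-0.371, 0.835, 0.166, 0.371]
contact_force: [-1.2, 0.1, -4.8]
opening: 0.005
finger_force: 2.1
```

Emit:
move_arm --pt "-1.1 0 -1 0 0 0 1" --pt "-2.2 0 -2 0 0 0 1"

```text
clock: 11.45
tool_pos: [0.4953, -0.0178, 0.1354]
eef_rot: [-0.37, 0.836, 0.166, 0.37]
contact_force: [-1.3, -1.5, -9.6]
opening: 0.008
finger_force: 4.4
```

Emit:
move_arm --pt "-1.1 0 -1 0 0 0 1" --pt "-2.2 0 -2 0 0 0 1"

```text
clock: 11.7
tool_pos: [0.4954, -0.0177, 0.1391]
eef_rot: [-0.37, 0.835, 0.166, 0.371]
contact_force: [-2.7, -5.8, -9.4]
opening: 0.007
finger_force: 5.6
```

Emit:
move_arm --pt "-1.1 0 -1 0 0 0 1" --pt "-2.2 0 -2 0 0 0 1"

```text
clock: 11.95
tool_pos: [0.4954, -0.0177, 0.1422]
eef_rot: [-0.37, 0.835, 0.165, 0.371]
contact_force: [-4.0, -4.4, -9.8]
opening: 0.007
finger_force: 5.6
```

Emit:
move_arm --pt "-1.1 0 -1 0 0 0 1" --pt "-2.2 0 -2 0 0 0 1"

```text
clock: 12.2
tool_pos: [0.4954, -0.0177, 0.1452]
eef_rot: [-0.37, 0.835, 0.166, 0.371]
contact_force: [-2.8, -4.9, -10.5]
opening: 0.003
finger_force: 5.5
```

Emit:
move_arm --pt "-1.1 0 -1 0 0 0 1" --pt "-2.2 0 -2 0 0 0 1"

```text
clock: 12.45
tool_pos: [0.4953, -0.0178, 0.148]
eef_rot: [-0.37, 0.835, 0.166, 0.371]
contact_force: [-2.8, -2.9, -12.8]
opening: -0.0
finger_force: 5.8
```

Emit:
move_arm --pt "-1.1 0 -1 0 0 0 1" --pt "-2.2 0 -2 0 0 0 1"

```text
clock: 12.7
tool_pos: [0.4954, -0.0177, 0.1507]
eef_rot: [-0.37, 0.836, 0.166, 0.371]
contact_force: [-3.4, -4.4, -16.2]
opening: 0.006
finger_force: 7.7
```

Emit:
move_arm --pt "-1.1 0 -1 0 0 0 1" --pt "-2.2 0 -2 0 0 0 1"

```text
clock: 12.95
tool_pos: [0.4954, -0.0177, 0.1538]
eef_rot: [-0.37, 0.835, 0.166, 0.371]
contact_force: [-2.8, -3.7, -17.5]
opening: 0.006
finger_force: 8.1
```

```bash
python3 go.py
```

```text
{'t': 12.95, 'rad': np.float64(89.4), 'lat': np.float64(0.6), 'z': np.float64(153.8), 'tilt': np.float64(47.9), 'F': array([ -2.8,  -3.7, -17.5])} q [ 1.12  1.29 -1.41  2.37  2.05  0.53  0.81]
```

Emit:
move_arm --pt "-0.8 0 -0.7 0 0 0 1" --pt "-1.5 0 -1.3 0 0 0 1"

```text
clock: 13.2
tool_pos: [0.4954, -0.0178, 0.1557]
eef_rot: [-0.37, 0.835, 0.166, 0.371]
contact_force: [-3.4, -4.3, -18.1]
opening: 0.003
finger_force: 8.1
```

Emit:
move_arm --pt "-0.8 0 -0.7 0 0 0 1" --pt "-1.5 0 -1.3 0 0 0 1"

```text
clock: 13.45
tool_pos: [0.4954, -0.0177, 0.1579]
eef_rot: [-0.37, 0.835, 0.166, 0.371]
contact_force: [-5.2, -6.8, -14.3]
opening: 0.006
finger_force: 8.0
```

Emit:
move_arm --pt "-0.8 0 -0.7 0 0 0 1" --pt "-1.5 0 -1.3 0 0 0 1"

```text
clock: 13.7
tool_pos: [0.4954, -0.0177, 0.1602]
eef_rot: [-0.371, 0.835, 0.165, 0.371]
contact_force: [-4.1, -6.9, -13.4]
opening: 0.006
finger_force: 8.0
```

Emit:
move_arm --pt "-0.8 0 -0.7 0 0 0 1" --pt "-1.5 0 -1.3 0 0 0 1"

```text
clock: 13.95
tool_pos: [0.4955, -0.0176, 0.1628]
eef_rot: [-0.371, 0.835, 0.165, 0.372]
contact_force: [-8.0, -9.7, -9.6]
opening: 0.004
finger_force: 7.7
```

Emit:
move_arm --pt "-0.8 0 -0.7 0 0 0 1" --pt "-1.5 0 -1.3 0 0 0 1"

```text
clock: 14.2
tool_pos: [0.4955, -0.0176, 0.1649]
eef_rot: [-0.371, 0.835, 0.165, 0.372]
contact_force: [-8.0, -9.2, -10.5]
opening: 0.005
finger_force: 7.7
```

Emit:
move_arm --pt "-0.8 0 -0.7 0 0 0 1" --pt "-1.5 0 -1.3 0 0 0 1"

```text
clock: 14.45
tool_pos: [0.4955, -0.0176, 0.1665]
eef_rot: [-0.371, 0.835, 0.165, 0.371]
contact_force: [-5.9, -8.3, -11.9]
opening: 0.0
finger_force: 8.0
```

```bash
python3 go.py
```

```text
{'t': 14.45, 'rad': np.float64(89.2), 'lat': np.float64(0.6), 'z': np.float64(166.5), 'tilt': np.float64(48.0), 'F': array([ -5.9,  -8.3, -11.9])} q [ 1.13  1.25 -1.41  2.37  2.02  0.5   0.81]
```

Emit:
move_arm --pt "-0.8 0 -0.7 0 0 0 1" --pt "-1.5 0 -1.3 0 0 0 1"

```text
clock: 14.7
tool_pos: [0.4954, -0.0177, 0.1679]
eef_rot: [-0.371, 0.835, 0.165, 0.371]
contact_force: [-4.7, -6.2, -16.0]
opening: 0.008
finger_force: 8.2
```

Emit:
move_arm --pt "-0.8 0 -0.7 0 0 0 1" --pt "-1.5 0 -1.3 0 0 0 1"

```text
clock: 14.95
tool_pos: [0.4954, -0.0177, 0.1697]
eef_rot: [-0.371, 0.835, 0.165, 0.371]
contact_force: [-3.2, -5.6, -15.6]
opening: 0.006
finger_force: 8.3
```

Emit:
move_arm --pt "-0.8 0 -0.7 0 0 0 1" --pt "-1.5 0 -1.3 0 0 0 1"

```text
clock: 15.2
tool_pos: [0.4954, -0.0177, 0.1716]
eef_rot: [-0.37, 0.835, 0.165, 0.371]
contact_force: [-4.1, -5.6, -16.2]
opening: 0.008
finger_force: 8.4
```

Emit:
move_arm --pt "-0.8 0 -0.7 0 0 0 1" --pt "-1.5 0 -1.3 0 0 0 1"

```text
clock: 15.45
tool_pos: [0.4954, -0.0177, 0.1735]
eef_rot: [-0.37, 0.836, 0.165, 0.371]
contact_force: [-4.0, -5.8, -16.4]
opening: 0.005
finger_force: 8.5
```

Emit:
move_arm --pt "-0.8 0 -0.7 0 0 0 1" --pt "-1.5 0 -1.3 0 0 0 1"

```text
clock: 15.7
tool_pos: [0.4954, -0.0177, 0.1754]
eef_rot: [-0.371, 0.836, 0.165, 0.371]
contact_force: [-3.4, -6.0, -16.3]
opening: 0.0
finger_force: 8.4
```

Emit:
move_arm --pt "-0.8 0 -0.7 0 0 0 1" --pt "-1.5 0 -1.3 0 0 0 1"

```text
clock: 15.95
tool_pos: [0.4954, -0.0176, 0.1779]
eef_rot: [-0.371, 0.835, 0.165, 0.371]
contact_force: [-5.0, -8.1, -14.0]
opening: 0.005
finger_force: 8.3
```

Emit:
move_arm --pt "-0.8 0 -0.7 0 0 0 1" --pt "-1.5 0 -1.3 0 0 0 1"

```text
clock: 16.2
tool_pos: [0.4955, -0.0175, 0.1804]
eef_rot: [-0.371, 0.835, 0.165, 0.371]
contact_force: [-7.3, -11.1, -10.1]
opening: 0.003
finger_force: 8.0
```

Emit:
move_arm --pt "-0.8 0 -0.7 0 0 0 1" --pt "-1.5 0 -1.3 0 0 0 1"

```text
clock: 16.45
tool_pos: [0.4955, -0.0176, 0.1824]
eef_rot: [-0.371, 0.835, 0.165, 0.371]
contact_force: [-7.6, -9.4, -9.2]
opening: 0.005
finger_force: 8.0
```

```bash
python3 go.py
```

```text
{'t': 16.45, 'rad': np.float64(89.1), 'lat': np.float64(0.6), 'z': np.float64(182.4), 'tilt': np.float64(48.0), 'F': array([-7.6, -9.4, -9.2])} q [ 1.13  1.21 -1.42  2.36  1.99  0.47  0.82]
```

Emit:
move_arm --pt "-1.1 0 -1 0 0 0 1" --pt "-2.2 0 -2 0 0 0 1"

```text
clock: 16.7
tool_pos: [0.4954, -0.0176, 0.185]
eef_rot: [-0.371, 0.835, 0.165, 0.371]
contact_force: [-4.7, -6.2, -15.3]
opening: 0.011
finger_force: 8.4
```

Emit:
move_arm --pt "-1.1 0 -1 0 0 0 1" --pt "-2.2 0 -2 0 0 0 1"

```text
clock: 16.95
tool_pos: [0.4954, -0.0177, 0.1875]
eef_rot: [-0.371, 0.835, 0.165, 0.371]
contact_force: [-4.0, -6.0, -15.6]
opening: 0.008
finger_force: 8.4
```

Emit:
move_arm --pt "-1.1 0 -1 0 0 0 1" --pt "-2.2 0 -2 0 0 0 1"

```text
clock: 17.2
tool_pos: [0.4954, -0.0177, 0.1904]
eef_rot: [-0.371, 0.835, 0.165, 0.371]
contact_force: [-2.5, -4.9, -17.4]
opening: 0.006
finger_force: 8.5
```

Emit:
move_arm --pt "-0.8 0 -0.7 0 0 0 1" --pt "-1.5 0 -1.3 0 0 0 1"

```text
clock: 17.45
tool_pos: [0.4953, -0.0177, 0.1923]
eef_rot: [-0.371, 0.835, 0.165, 0.371]
contact_force: [-3.1, -5.2, -18.0]
opening: 0.005
finger_force: 8.6
```

Emit:
move_arm --pt "-0.8 0 -0.7 0 0 0 1" --pt "-1.5 0 -1.3 0 0 0 1"

```text
clock: 17.7
tool_pos: [0.4954, -0.0176, 0.1946]
eef_rot: [-0.371, 0.835, 0.165, 0.371]
contact_force: [-5.9, -7.3, -12.7]
opening: 0.005
finger_force: 8.3
```

Emit:
move_arm --pt "-0.8 0 -0.7 0 0 0 1" --pt "-1.5 0 -1.3 0 0 0 1"

```text
clock: 17.95
tool_pos: [0.4954, -0.0176, 0.1967]
eef_rot: [-0.371, 0.835, 0.165, 0.371]
contact_force: [-5.8, -8.0, -13.5]
opening: 0.005
finger_force: 8.3
```

Emit:
move_arm --pt "-0.8 0 -0.7 0 0 0 1" --pt "-1.5 0 -1.3 0 0 0 1"

```text
clock: 18.2
tool_pos: [0.4955, -0.0175, 0.1992]
eef_rot: [-0.371, 0.835, 0.165, 0.371]
contact_force: [-7.0, -11.2, -10.8]
opening: 0.004
finger_force: 8.0
```

```bash
python3 go.py
```

```text
{'t': 18.2, 'rad': np.float64(89.1), 'lat': np.float64(0.6), 'z': np.float64(199.2), 'tilt': np.float64(48.0), 'F': array([ -7. , -11.2, -10.8])} q [ 1.14  1.16 -1.42  2.35  1.94  0.43  0.83]
```

Emit:
move_arm --pt "-0.8 0 -0.7 0 0 0 1" --pt "-1.5 0 -1.3 0 0 0 1"

```text
clock: 18.45
tool_pos: [0.4955, -0.0175, 0.2012]
eef_rot: [-0.371, 0.835, 0.165, 0.371]
contact_force: [-7.9, -10.5, -10.0]
opening: 0.006
finger_force: 8.0
```

Emit:
move_arm --pt "-0.8 0 -0.7 0 0 0 1" --pt "-1.5 0 -1.3 0 0 0 1"

```text
clock: 18.7
tool_pos: [0.4954, -0.0176, 0.2028]
eef_rot: [-0.371, 0.835, 0.165, 0.371]
contact_force: [-5.5, -8.4, -13.4]
opening: 0.004
finger_force: 8.3
```

Emit:
move_arm --pt "0 0 0 0 0 0 1" --pt "0 0 0 0 0 0 1"

```text
clock: 18.95
tool_pos: [0.4954, -0.0176, 0.2028]
eef_rot: [-0.371, 0.835, 0.165, 0.371]
contact_force: [-6.8, -9.9, -11.4]
opening: 0.007
finger_force: 8.2
```

```bash
python3 go.py
python3 - <<'E'
from plant import eyes; from h import *
import cv2
s=eyes.snapshot("side");C=cloud(s)
f=s["frame"][...,::-1];cv2.imwrite("pics/c2.png",cv2.resize(f[40:260,220:480],None,fx=3,fy=2.7))
J=C-AX; a=J@d; b=J@np.cross(k,d)
for n,m in(("lip",(a>-.085)&(a<-.06)&(abs(b)<.045)),("disc",(abs(a)<.05)&(b<.05)&(b>.03))):
    z=C[...,2][m&(C[...,2]>.15)&(C[...,2]<.24)];print(n,len(z),np.median(z))
E
```

```text
{'t': 18.95, 'rad': np.float64(89.2), 'lat': np.float64(0.6), 'z': np.float64(202.8), 'tilt': np.float64(47.9), 'F': array([ -6.8,  -9.9, -11.4])} q [ 1.14  1.14 -1.42  2.35  1.93  0.42  0.83]
lip 421 0.22968316461192717
disc 605 0.22926731604634756
```

View pics/c2.png

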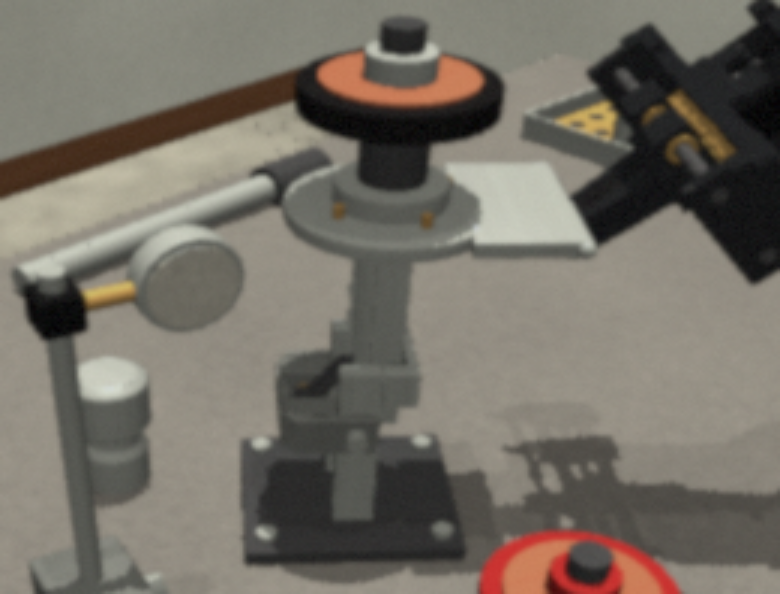

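The picture shows the wheel standing upright between its pins at about (400,130), with the platform raised about 68 mm. Now I'll ease it down onto the third notch.

Emit:
move_arm --pt "0.4 0 0.35 0 0 0 1" --pt "0.8 0 0.7 0 0 0 1" --pt "1.1 0 1 0 0 0 1" --pt "1.5 0 1.3 0 0 0 1"

```text
clock: 19.5
tool_pos: [0.4956, -0.0175, 0.2014]
eef_rot: [-0.371, 0.835, 0.165, 0.372]
contact_force: [-7.9, -11.8, -8.1]
opening: 0.005
finger_force: 7.8
```

Emit:
move_arm --pt "0.4 0 0.35 0 0 0 1" --pt "0.8 0 0.7 0 0 0 1" --pt "1.1 0 1 0 0 0 1" --pt "1.5 0 1.3 0 0 0 1"

```text
clock: 20.0
tool_pos: [0.4956, -0.0175, 0.1995]
eef_rot: [-0.371, 0.835, 0.165, 0.372]
contact_force: [-8.3, -11.4, -7.5]
opening: 0.006
finger_force: 7.7
```

Emit:
move_arm --pt "0.4 0 0.35 0 0 0 1" --pt "0.8 0 0.7 0 0 0 1" --pt "1.1 0 1 0 0 0 1" --pt "1.5 0 1.3 0 0 0 1"

```text
clock: 20.5
tool_pos: [0.4955, -0.0175, 0.1975]
eef_rot: [-0.371, 0.835, 0.165, 0.372]
contact_force: [-8.1, -12.4, -8.2]
opening: 0.003
finger_force: 7.7
```

Emit:
move_arm --pt "0.4 0 0.35 0 0 0 1" --pt "0.8 0 0.7 0 0 0 1" --pt "1.1 0 1 0 0 0 1" --pt "1.5 0 1.3 0 0 0 1"

```text
clock: 21.0
tool_pos: [0.4956, -0.0175, 0.1957]
eef_rot: [-0.371, 0.835, 0.165, 0.372]
contact_force: [-8.9, -12.5, -7.1]
opening: 0.005
finger_force: 7.6
```

Emit:
move_arm --pt "0.4 0 0.35 0 0 0 1" --pt "0.8 0 0.7 0 0 0 1" --pt "1.1 0 1 0 0 0 1" --pt "1.5 0 1.3 0 0 0 1"

```text
clock: 21.5
tool_pos: [0.4957, -0.0173, 0.1944]
eef_rot: [-0.371, 0.834, 0.165, 0.373]
contact_force: [-10.0, -13.1, -4.1]
opening: 0.002
finger_force: 6.9
```

```bash
python3 go.py
```

```text
{'t': 21.5, 'rad': np.float64(88.8), 'lat': np.float64(0.6), 'z': np.float64(194.4), 'tilt': np.float64(48.1), 'F': array([-10. , -13.1,  -4.1])} q [ 1.13  1.17 -1.42  2.36  1.96  0.44  0.82]
```

Emit:
move_arm --pt "0.4 0 0.35 0 0 0 1" --pt "0.8 0 0.7 0 0 0 1" --pt "1.1 0 1 0 0 0 1" --pt "1.5 0 1.3 0 0 0 1"

```text
clock: 22.0
tool_pos: [0.4961, -0.0164, 0.1935]
eef_rot: [-0.372, 0.834, 0.166, 0.374]
contact_force: [-8.6, -10.9, -2.3]
opening: 0.009
finger_force: 5.6
```

Emit:
move_arm --pt "0.4 0 0.35 0 0 0 1" --pt "0.8 0 0.7 0 0 0 1" --pt "1.1 0 1 0 0 0 1" --pt "1.5 0 1.3 0 0 0 1"

```text
clock: 22.5
tool_pos: [0.4966, -0.0155, 0.1925]
eef_rot: [-0.372, 0.833, 0.166, 0.375]
contact_force: [-6.7, -9.1, -2.6]
opening: 0.003
finger_force: 4.3
```

Emit:
move_arm --pt "0.4 0 0.35 0 0 0 1" --pt "0.8 0 0.7 0 0 0 1" --pt "1.1 0 1 0 0 0 1" --pt "1.5 0 1.3 0 0 0 1"

```text
clock: 23.0
tool_pos: [0.4972, -0.0147, 0.1915]
eef_rot: [-0.373, 0.832, 0.167, 0.376]
contact_force: [-5.0, -5.0, -0.5]
opening: 0.006
finger_force: 2.9
```

```bash
cat > lift.py <<'E'
from plant import eyes; from h import *
C=cloud(eyes.snapshot("side"));J=C-AX; a=J@d; b=J@np.cross(k,d)
for n,m in(("lip",(a>-.085)&(a<-.06)&(abs(b)<.045)),("disc",(abs(a)<.05)&(b<.05)&(b>.03))):
    z=C[...,2][m&(C[...,2]>.15)&(C[...,2]<.24)];print(n,len(z),np.median(z))
E
python3 go.py; python3 lift.py
```

```text
{'t': 23.0, 'rad': np.float64(85.9), 'lat': np.float64(1.2), 'z': np.float64(191.5), 'tilt': np.float64(48.6), 'F': array([-5. , -5. , -0.5])} q [ 1.13  1.19 -1.42  2.36  1.98  0.45  0.82]
lip 438 0.2216047561758896
disc 606 0.2211820846760488
```

Resting at about 60 mm of lift, with the vertical load off the fingers. Next I'll move further down and check that the platform stays put.

Emit:
move_arm --pt "0.4 0 0.35 0 0 0 1" --pt "0.8 0 0.7 0 0 0 1" --pt "1.1 0 1 0 0 0 1" --pt "1.5 0 1.3 0 0 0 1"

```text
clock: 23.55
tool_pos: [0.4978, -0.0141, 0.1903]
eef_rot: [-0.373, 0.831, 0.167, 0.377]
contact_force: [-0.1, -0.2, 0.0]
opening: 0.002
finger_force: 0.2
```

Emit:
move_arm --pt "0.8 0 0.7 0 0 0 1" --pt "1.5 0 1.3 0 0 0 1" --pt "2.2 0 2 0 0 0 1" --pt "3 0 2.7 0 0 0 1" --pt "3.7 0 3.3 0 0 0 1"

```text
clock: 24.18
tool_pos: [0.4964, -0.0165, 0.1811]
eef_rot: [-0.371, 0.834, 0.166, 0.373]
contact_force: [-0.6, -0.1, 0.4]
opening: 0.007
finger_force: 0.0
```

Emit:
move_arm --pt "1.5 0 1.3 0 0 0 1" --pt "3 0 2.7 0 0 0 1" --pt "4.5 0 4 0 0 0 1" --pt "6 0 5.4 0 0 0 1" --pt "7.5 0 6.7 0 0 0 1"

```text
clock: 24.8
tool_pos: [0.4964, -0.0166, 0.1709]
eef_rot: [-0.371, 0.834, 0.166, 0.372]
contact_force: [-0.4, -0.7, -1.2]
opening: 0.004
finger_force: 0.0
```

```bash
python3 go.py .15,.165,48; python3 lift.py
```

```text
{'t': 24.8, 'rad': np.float64(87.8), 'lat': np.float64(0.5), 'z': np.float64(170.9), 'tilt': np.float64(48.1), 'F': array([-0.4, -0.7, -1.2])} q [ 1.12  1.24 -1.41  2.36  2.02  0.49  0.81]
[0.15, 0.165, 48.0] [ 45.9  -0.5 -42.3] [ 0.1  0.1 -0. ] sim [ 1.28  1.25 -1.4   2.39  1.88  0.43  1.04] 0.0
lip 448 0.22151879042374642
disc 608 0.22108283802757667
```

Emit:
move_arm --pt "9 0 -8 0 0 0 1" --pt "18 0 -17 0 0 0 1" --pt "27 0 -25 0 0 0 1" --pt "36 0 -33 0 0 0 1" --pt "46 0 -42 0 0 0 1"

```text
clock: 25.48
tool_pos: [0.4543, -0.0634, 0.1648]
eef_rot: [-0.371, 0.834, 0.166, 0.372]
contact_force: [0.6, 0.4, 0.1]
opening: 0.005
finger_force: 0.0
```

Emit:
move_arm --pt "0 0 0 0 0 0 1" --pt "0 0 0 0 0 0 1"

```text
clock: 25.72
tool_pos: [0.4552, -0.0627, 0.165]
eef_rot: [-0.371, 0.834, 0.166, 0.373]
contact_force: [-0.9, 0.8, -0.8]
opening: 0.01
finger_force: 0.0
```

```bash
python3 go.py; python3 lift.py
python3 - <<'E'
from plant import eyes
import cv2
f=[eyes.snapshot(n)["frame"][...,::-1] for n in("side","top")]
cv2.imwrite("pics/c3.png",cv2.hconcat([cv2.resize(f[0][40:340,180:480],(400,400)),cv2.resize(f[1][60:360,200:500],(400,400))]))
E
```

```text
{'t': 25.725, 'rad': np.float64(149.7), 'lat': np.float64(0.3), 'z': np.float64(165.0), 'tilt': np.float64(48.1), 'F': array([-0.9,  0.8, -0.8])} q [ 1.26  1.2  -1.32  2.39  1.98  0.35  0.94]
lip 425 0.2214552130879732
disc 613 0.22108951147064643
```

View pics/c3.png

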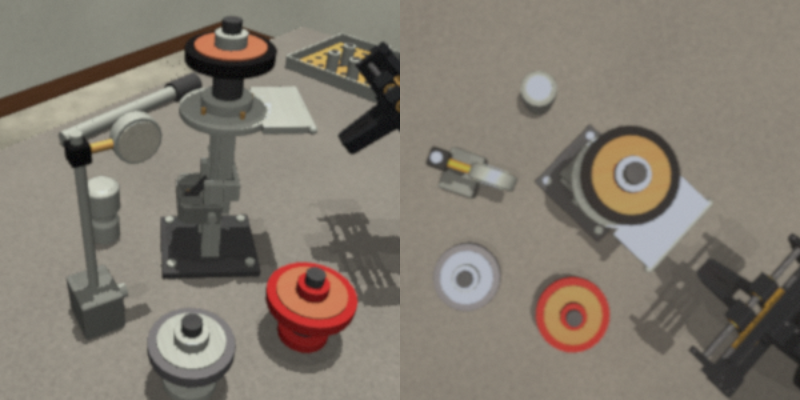

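The platform is holding, with the wheel upright on it at about (230,70) on the left. The gripper is clear of the lip, and the gauge, spare, collet and red wheel haven't moved.

```bash
python3 -c "
from plant import finish_job; print(finish_job())"
```

```text
the job is handed in; nothing more can be done
None
```

The platform was lifted three clicks and eased down onto the third notch (about 60 mm of lift), with the wheel still upright on it and the gripper clear, and the job was handed in at about 26 s.

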